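Lock the retaining bar across the mould cradle

ROBOT

A 7-joint arm with a two-finger parallel gripper is mounted at the origin on the work surface. World frame = base frame: x ahead of the robot, y to its left, z up, the work surface at z = 0. Lengths are in m, angles in rad, forces in N, time in s.
With the tool pointing down it reaches from about 0.425 to 0.875 m from the base axis. Payload 4.7 kg.
Tool frame: the origin (TCP) lies between the finger pads; the fingertips stand 11 mm ahead of it and the grasp point (between the pads) lies 8 mm behind it; z points along the fingers, y is the line along which they close (so a half turn about z gives the same grasp; the last joint's range is limited). The gripper opens to 87 mm and grips with 3 to 60 N. Pads are 19 mm wide; open, the fingers measure 117 mm over their backs; the gripper's body (75 mm by 190 mm) begins 51 mm behind the grasp point.
Start: joints at [1.234, 0.321, -0.07, 1.45, 0.023, 1.371, -0.057], TCP at [0.223, -0.61, 0.234] pointing down, gripper open.
Joint ranges: [-2.86, 2.86], [-0.3, 2.09], [-1.38, 1.24], [0.06, 2.45], [-1.56, 4.7], [0.09, 2.05], [-2.69, 2.69]. Speed limits (rad/s): [2.57, 2.57, 3.14, 3.14, 3.14, 3.14, 3.14].

INTERFACE

Orientations are given as a rotation vector (axis times angle).
In Python, from bench import ctrl gives the robot as it stands. The module is installed in compiled form; this text tells all that it offers.
- The arm moves only by the shell command python3 -m inch 'ROWS' [FORCE]. ROWS is JSON, a list of rows, each an object with "slide": the shift along the tool's x, y, z scaled (see below), a list of three; "angular": the turn, a rotation vector about the tool's x, y, z scaled (see below), a list of three; "claw": the opening, from -1 (shut) to 1 (fully open). In form: [{"slide": [tx, ty, tz], "angular": [rx, ry, rz], "claw": claw}, ...]. A call has 1 to 10 rows; each row is the pose to reach, as a shift and turn from the pose commanded when the call began, along the tool's axes at that moment; what a row does not reach only later rows make up. The controller multiplies each number of a shift by 0.25 m and each number of a turn by 30 degrees. A row lasts 1/10 s, in which the tool goes at most 50 mm and 8.59 degrees, less where a joint would pass 70% of its speed; a pose out of reach is approached as far as the arm can. A call with a number of a shift or a turn outside -1 to 1 is refused whole. A call with a gripper value outside its range is refused whole. The fingers move at their own pace and stop on an object; FORCE is the grip in N (left out, the last holds). Time passes only in rows, so rows that repeat a pose let the fingers close. It gives the time, the measured TCP pose, the force, the opening and the grip force at its end, in the units of the state.
- ctrl.get_state(): the state, without advancing time (a new reading comes with each control period).
- ctrl.get_image(name): name is "scene" or "top" or "wrist"; returns a dict with "color" (400x640x3 uint8, red, green, blue), "depth" (400x640 float32, m along the optical axis (not along the pixel's ray), 0 where there is no reading), "camera_matrix" (3x3 intrinsics, pixels), "dist_coeffs" ([k1, k2, p1, p2, k3] as OpenCV has them; the pictures are not rectified), "extrinsics" (4x4, takes a point from camera to world coordinates); the wrist camera has in their place "tool_from_camera" (4x4, takes a point from camera to tool coordinates, whose origin is the TCP and whose axes are the flange's). Camera axes: x right, y up, looking along -z (the intrinsics and any distortion apply to the point x, -y, -z); pixel columns grow to the right and rows downward; lengths in m; the calibration is good to about 2 mm. A picture is of the moment at which its call begins: read the wrist's pose just before it.
- ctrl.close_job(): hands the job in; it is judged then, once.
Trained networks look in the newest picture that a camera, given by its name, has taken for a name from the list of things; names that differ only in an ending like _2 or _b are one class to them, and where a whole thing is asked for, a point or a joint stands for the part that bears it (a point fixed in the world has none). Each returns a list of dicts, best first, with "confidence" (0 to 1); they miss things now and then, are a little off and sometimes report something else, mostly with a low value. They report only what shows in the picture. A call takes as long as a camera call. They do not tell look-alikes from the thing itself.
- ctrl.find_in(query, camera): "bbox" ([centre column, centre row, width, height] in pixels, round what is visible of it).
- ctrl.outline_of(query, camera): "mask" (400x640 bool, what is visible of it) and "bbox" ([centre column, centre row, width, height] in pixels, round what is visible of it).
The state is a dict: "time": time; "joint_positions": joint angles; "qd": joint speeds; "joint_torque": joint torques, N m; "position": TCP position; "tool_rot": TCP orientation; "ft_force": force on the tool from outside, world axes, zero at the start; "torque": the same for the moment, N m; "grip_width": opening from 0.0 (shut) to 1.0 (fully open); "grip_force": force on a finger pad.
Only numpy, scipy, OpenCV 4.12 (cv2) and the standard library are available. Lean on these libraries where they do the work, as an engineer would, in place of code of your own. Each camera call takes 0.05 s, during which the arm holds its last target. There are 200 camera calls.

TASK

Lock the plaster mould into its cradle: lay the retaining bar across the two posts, its long brass tongue under the steel strap and against the red spring stop, its short steel tongue caught under the steel nose of the other post. Push the stop in by feel, never driving it against its end. Leave the bar flat on both posts, pushed home against the nose's end wall by the spring; do not shift the mould in the cradle or disturb the glue bottle, the hammer or the tin.

Things in the scene. Friction and masses are not known exactly. Their poses are not given: they have to be found in the camera images.
- cradle: Fixed base board of the wooden cradle, 130 (x) x 370 (y) x 18 mm; origin: centre of its underside, z up, y along it. On it stands a frame of two posts, 70 mm wide in x: keeper post at +y, nose post at -y, with seats 85 mm above the origin between side walls 43 mm apart. The frame is set up to 12 mm off centre along y, either way; its offset is not reported: feel for it.
- bar: Loose retaining bar, about 0.35 kg. Origin: underside, mid-handle; y along it to the brass tongue, z up. Wooden plank 36 (x) x 163 x 16 mm; tongues 36 wide, 8 thick, undersides level with the plank's: brass y=78 to 115, steel y=-85 to -105 mm. Blue handle block on top, 24 (x) x 70 (y) mm, z=16 to 50 mm: grip across its 24 mm. Starts flat on the table, handle up.
- keeper (a point): Keeper post: middle of the steel strap's inner edge at seat level if the frame is centred; cradle frame (0, 102, 85) mm. The seat runs from y=92 to 152 mm, open to the inside; side walls start at y=102. The dark steel strap bridges it from y=102 to 114 mm, underside 15 mm and top 21 mm above the seat. All these y shift with the frame.
- nose (a point): Nose post: inner edge of the steel nose at seat level if the frame is centred; cradle frame (0, -99, 85) mm. The seat runs from y=-105 (end wall) to -88 mm; side walls from y=-96 outwards. The dark steel nose overhangs the seat from the end wall to y=-99 mm, underside 11.5 mm and top 19.5 mm above the seat. All these y shift with the frame.
- stop_rest (a point): Where the red spring stop's face, under the strap, stands when free if the frame is centred, at seat level; cradle frame (0, 107, 85) mm; shifts with the frame.
- locked (a point): Where the locked bar's origin belongs, axes alike, if the frame is centred; cradle frame (0, 0, 85) mm. Strap and nose are 201 mm apart, the bar is 220 mm long: it goes in tilted (0.1 to 0.18 rad), brass tongue first, pushes the stop in 15 to 20 mm, then the steel end comes down past the nose and the spring returns the bar 6 mm or more.
- plunger (a joint): Red spring stop, 34 mm wide, 12 mm high, under and behind the strap: how far it is pushed in along +y. 0 free (3.6 N to start it), 8 mm with the bar locked (7 N), 14 mm when the bar just clears the nose (10 N), 20 mm at 12.6 N, 24 mm at its end, where it must never be driven.
- brass_tip (a point): Underside of the brass tongue's end, on the bar's mid-line; bar frame (0, 115, 0) mm.
- steel_tip (a point): Underside of the steel tongue's end, on the bar's mid-line; bar frame (0, -105, 0) mm.
- mould: Loose two-part white plaster mould block 100 x 130 x 62 mm, 1 kg, standing on the cradle's base board between the posts; its top is 80 mm above the cradle's origin, 5 mm below the locked bar. Origin: centre of its underside. Leave it there.
- glue: White glue bottle with a red cap, 60 mm across, 150 mm tall, standing; origin at the centre of its underside. Bystander.
- hammer: Hammer lying on the bench; origin below its middle, its length along its x. Bystander.
- tin: Closed metal tin, 66 mm across, 60 mm tall, standing; origin at the centre of its underside. Bystander.
Mind the look-alikes: they are no part of the job. Of the things that look like the bar, take the one that is farthest from the robot's base at the start.

How it is judged:
By the outcome, as a careful person would: the job done as asked, in the order asked, and still so for the second after the job is handed in, with the robot touching nothing.
It also fails if it takes over 48 s, if anything falls off the work surface, if the arm or the gripper's body presses on something with over 40 N, if the wrist force passes 120 N, or if a joint passes its speed limit or range.

## Working session

There is one attempt and no reset: what is moved stays moved. The work goes in short steps, Python scripts to look and compute and a shell command to move; the robot and the scene stay as the last step left them, time stands still between calls to the robot, and variables do not carry over. Pictures are saved under pics/ and viewed, at most 10 in all, crops included, and the job is handed in when it is done.

```bash
mkdir -p pics; ls
cat > h.py <<'E'
import numpy as np,cv2
from bench import ctrl
from scipy.spatial.transform import Rotation as R
def T_tool():
    s=ctrl.get_state();T=np.eye(4);T[:3,:3]=R.from_rotvec(s['tool_rot']).as_matrix();T[:3,3]=s['position'];return T
def grab(n):
    T=T_tool();im=ctrl.get_image(n)
    im['E']=im['extrinsics'] if n!='wrist' else T@im['tool_from_camera']
    return im
def cloud(im):
    K,d=im['camera_matrix'],im['dist_coeffs'];v,u=np.mgrid[0:400,0:640]
    p=cv2.undistortPoints(np.stack([u,v],-1).reshape(-1,1,2).astype(float),K,np.array(d)).reshape(400,640,2)
    z=im['depth'];P=np.stack([p[...,0]*z,-p[...,1]*z,-z],-1)
    W=P@im['E'][:3,:3].T+im['E'][:3,3];W[z<=0]=np.nan;return W
def save(im,n): cv2.imwrite('pics/'+n,im['color'][...,::-1])
E
python3 - <<'E'
from h import *
np.set_printoptions(precision=3,suppress=True)
s=ctrl.get_state();print({k:np.round(v,3) for k,v in s.items()})
a={}
for n in('top','scene'):
    im=grab(n);W=cloud(im);a[n]=im['color'];np.savez('/tmp/%s.npz'%n,W=W,c=im['color'])
    for q in('bar','cradle','mould','glue','hammer','tin','keeper','nose','plunger'):
        for r in ctrl.outline_of(q,n):
            m=r['mask'];P=W[m];P=P[~np.isnan(P[:,0])]
            if len(P): print(n,q,round(r['confidence'],2),np.round(r['bbox']),'med',np.median(P,0),'lo',np.percentile(P,2,0),'hi',np.percentile(P,98,0))
    save(im,n+'0.png')
E
```

```text
pics
{'time': np.float64(0.0), 'joint_positions': array([ 1.234,  0.322, -0.07 ,  1.452,  0.023,  1.371, -0.057]), 'qd': array([ 0.001,  0.   , -0.002, -0.001,  0.002, -0.001, -0.001]), 'joint_torque': array([  0.001, -49.129,  -0.404, -31.252,  -0.064,   0.044,   0.   ]), 'position': array([ 0.223, -0.61 ,  0.232]), 'tool_rot': array([-3.092, -0.548,  0.001]), 'ft_force': array([ 0.366, -0.937, -0.526]), 'torque': array([-0.008, -0.053, -0.016]), 'grip_force': np.float64(0.0), 'grip_width': np.float64(0.999)}
top bar 0.78 [383. 212.  84.  24.] med [ 0.525 -0.175  0.015] lo [ 0.498 -0.286 -0.   ] hi [ 0.553 -0.077  0.052]
top bar 0.77 [416. 279.  19.  80.] med [ 0.341 -0.256  0.014] lo [ 0.234 -0.288 -0.003] hi [ 0.444 -0.231  0.052]
top bar 0.58 [236. 274.  32.  79.] med [0.355 0.224 0.015] lo [0.255 0.18  0.003] hi [0.449 0.272 0.053]
top bar 0.52 [248. 191. 138.  63.] med [0.576 0.123 0.017] lo [0.507 0.013 0.01 ] hi [0.656 0.375 0.08 ]
top cradle 0.84 [250. 189. 141.  60.] med [0.581 0.113 0.017] lo [0.508 0.014 0.011] hi [0.659 0.376 0.024]
top mould 0.73 [246. 190.  52.  43.] m
[... 1586 characters left out ...]
0.023] hi [0.636 0.262 0.083]
scene glue 0.77 [374. 293.  34.  43.] med [0.772 0.132 0.101] lo [0.742 0.108 0.011] hi [0.787 0.16  0.151]
scene hammer 0.96 [245. 288.  40. 115.] med [ 0.745 -0.165  0.024] lo [ 0.635 -0.203  0.012] hi [ 0.885 -0.129  0.028]
scene hammer 0.52 [401. 234. 158.  54.] med [0.622 0.122 0.017] lo [0.535 0.013 0.001] hi [0.663 0.381 0.029]
scene tin 0.87 [316. 153.  30.  30.] med [ 0.394 -0.03   0.055] lo [ 0.351 -0.062  0.   ] hi [ 0.411 -0.     0.063]
scene keeper 0.86 [405. 232. 156.  49.] med [0.621 0.122 0.017] lo [0.536 0.013 0.003] hi [0.662 0.382 0.021]
scene nose 0.62 [402. 232. 155.  54.] med [0.62  0.116 0.017] lo [0.536 0.013 0.002] hi [0.663 0.381 0.021]
```

Run:
```python
import cv2
t=cv2.imread('pics/top0.png')
cv2.imwrite('pics/c1.png',cv2.resize(t[100:330,160:460],(780,598),interpolation=cv2.INTER_CUBIC))
cv2.imwrite('pics/c2.png',cv2.resize(t[190:235,330:440],(800,327),interpolation=cv2.INTER_CUBIC))
```

```text
(no output)
```

View pics/c1.png

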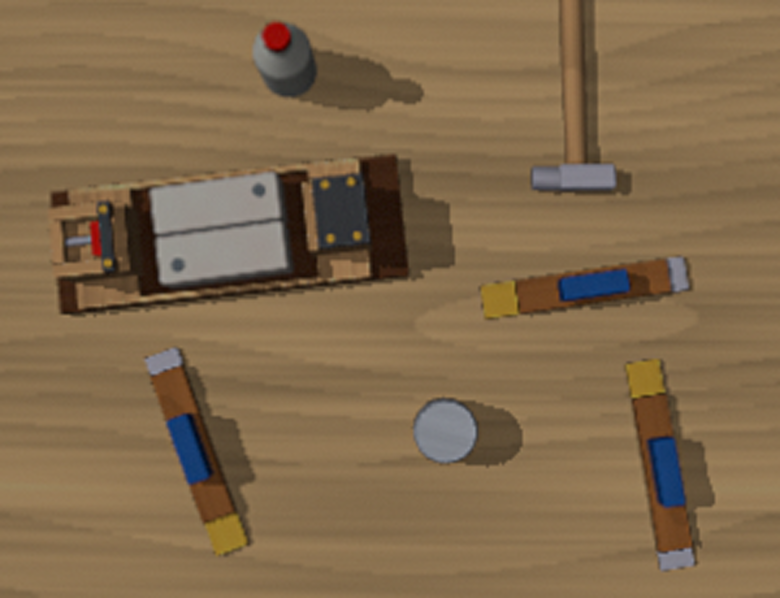

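View pics/c2.png

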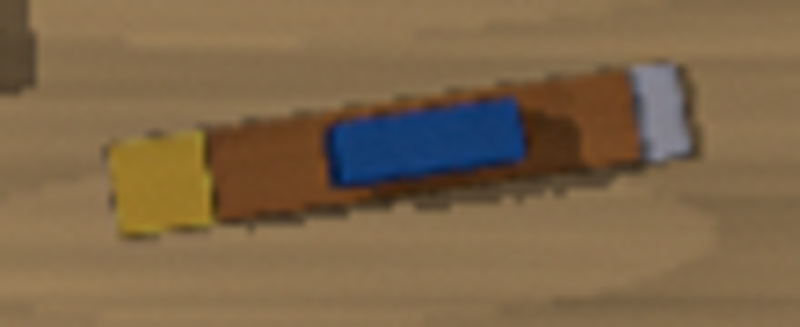

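Top view: cradle at about (250,190), keeper with the red stop on the left (+y), nose on the right. Bar-like candidates in the top picture are at (383,212), (416,279) and (236,274). Their distances from the base are 0.555, 0.43 and 0.42 m, so the one at (383,212) is the bar. The crop confirms brass left (+y), steel right and handle up.

```bash
cat >> h.py <<'E'
def rect(P):  # planar fit: centre, long-axis yaw vs +y, sizes
    (c,s,a)=cv2.minAreaRect((P[:,:2]*1000).astype(np.float32))
    b=cv2.boxPoints((c,s,a));e=[b[1]-b[0],b[2]-b[1]];L=max(e,key=np.linalg.norm)
    if L[1]<0:L=-L
    return np.array(c)/1000,np.degrees(np.arctan2(-L[0],L[1])),np.sort(s)
def plan(p,yaw):  # pose: tool down, tool y along world x rotated by yaw(deg) ; prints slide/angular units
    T=T_tool();c,s=np.cos(np.radians(yaw)),np.sin(np.radians(yaw))
    Y=np.array([c,s,0]);Z=np.array([0,0,-1.]);Rg=np.stack([np.cross(Y,Z),Y,Z],1)
    print('slide',np.round(T[:3,:3].T@(np.array(p)-T[:3,3])/.25,3),'ang',np.round(np.degrees(R.from_matrix(T[:3,:3].T@Rg).as_rotvec())/30,3))
E
python3 - <<'E'
from h import *
for n in('top','scene'):
    d=np.load(f'/tmp/{n}.npz');W=d['W'];c=cv2.cvtColor(d['c'],cv2.COLOR_RGB2HSV)
    X,Y,Z=W[...,0],W[...,1],W[...,2]
    near=(abs(X-.525)<.06)&(abs(Y+.18)<.13)
    m=near&(Z>.04);print(n,'handle',rect(W[m]),np.median(Z[m]),m.sum())
    m=near&(Z>.006);print(n,'bar',rect(W[m]))
    br=near&(c[...,0]>20)&(c[...,0]<32)&(c[...,1]>150)&(c[...,2]>120);print('brass',rect(W[br]),np.median(Z[br]))
    cr=(abs(X-.58)<.1)&(abs(Y-.195)<.22)&(Z>.01);
    m=cr&(Z<.025);print('base',rect(W[m]))
    m=cr&(Z>.07);print('frame',rect(W[m]))
    m=cr&(Z>.07)&(abs(Y-.195)<.075);print('mould',rect(W[m]),np.median(Z[m]))
plan((.525,-.18,.25),7)
E
```

```text
top handle (array([ 0.5267066 , -0.18589264]), np.float32(9.043817), array([24.34107399, 70.90480042])) 0.04851586152769327 237
top bar (array([ 0.52349213, -0.18440024]), np.float32(7.2277365), array([103.11328888, 233.79075623]))
brass (array([ 0.51217639, -0.09006676]), np.float32(9.101289), array([33.83436584, 35.515728  ])) 0.006846871788060094
base (array([0.57981903, 0.19762552]), np.float32(6.730611), array([130.97639465, 370.88742065]))
frame (array([0.57847223, 0.20588309]), np.float32(8.421954), array([101.2474823 , 317.27331543]))
mould (array([0.57965039, 0.19792538]), np.float32(8.421972), array([101.2474823 , 129.38858032])) 0.07884620294891354
scene handle (array([ 0.52854205, -0.18543268]), np.float32(8.53273), array([25.79986954, 69.5238266 ])) 0.04915723399478089 265
scene bar (array([ 0.5276662 , -0.17986743]), np.float32(8.473701), array([ 38.08300781, 217.59602356]))
brass (array([ 0.51031149, -0.08842038]), np.float32(-81.31225), array([31.641222  , 35.14000702])) 0.007444321350566829
base (array([0.58227295, 0.19720248]), np.float32(6.280937), array([131.98834229, 371.59146118]))
frame (array([0.57961548, 0.20582236]), np.float32(7.848705), array([100.86662292, 317.36557007]))
mould (array([0.58071307, 0.19785995]), np.float32(7.848709), array([100.86662292, 131.05607605])) 0.07979664081366122
slide [ 1.725 -1.202 -0.066] ang [ 0.     0.    -2.563]
```

```bash
python3 -m inch '[{"slide":[0.2,-0.14,-0.05],"angular":[0,0,-0.25],"claw":1},{"slide":[0.4,-0.28,-0.1],"angular":[0,0,-0.5],"claw":1},{"slide":[0.6,-0.42,-0.1],"angular":[0,0,-0.75],"claw":1},{"slide":[0.8,-0.56,-0.1],"angular":[0,0,-1],"claw":1},{"slide":[0.86,-0.6,-0.1],"angular":[0,0,-1],"claw":1},{"slide":[0.86,-0.6,-0.1],"angular":[0,0,-1],"claw":1},{"slide":[0.86,-0.6,-0.1],"angular":[0,0,-1],"claw":1}]'; python3 -c "
from h import *
plan((.49,-.18,.28),8.5)"
```

```text
time: 1.7
position: [0.3759, -0.3932, 0.2591]
tool_rot: [2.841, 1.338, 0.001]
ft_force: [0.3, -0.1, -0.5]
grip_width: 1.002
grip_force: 0.0
slide [ 0.948 -0.191 -0.083] ang [ 0.002  0.    -1.602]
```

```bash
python3 -m inch '[{"slide":[0.2,-0.04,-0.02],"angular":[0,0,-0.25],"claw":1},{"slide":[0.4,-0.08,-0.04],"angular":[0,0,-0.5],"claw":1},{"slide":[0.6,-0.12,-0.06],"angular":[0,0,-0.75],"claw":1},{"slide":[0.8,-0.16,-0.08],"angular":[0,0,-1],"claw":1},{"slide":[0.95,-0.19,-0.08],"angular":[0,0,-1],"claw":1},{"slide":[0.95,-0.19,-0.08],"angular":[0,0,-1],"claw":1}]'; python3 -m inch '[{"slide":[0,0,0],"angular":[0,0,-0.3],"claw":1},{"slide":[0,0,0],"angular":[0,0,-0.6],"claw":1},{"slide":[0,0,0],"angular":[0,0,-0.6],"claw":1},{"slide":[0,0,0],"angular":[0,0,-0.6],"claw":1}]'
python3 - <<'E'
from h import *
im=grab('wrist');save(im,'w1.png');W=cloud(im);Z=W[...,2]
print(im['tool_from_camera'].round(3))
r=ctrl.outline_of('bar','wrist');print([(x['confidence'],x['bbox']) for x in r])
m=(Z>.04)&(Z<.06)&(abs(W[...,0]-.525)<.06)&(abs(W[...,1]+.18)<.13)
print('handle',rect(W[m]),np.median(Z[m]),m.sum())
m=(Z>.006)&(Z<.06)&(abs(W[...,0]-.525)<.06)&(abs(W[...,1]+.18)<.13)
print('bar',rect(W[m]));plan((.5276,-.1857,.04),8.7)
E
```

```text
time: 2.3
position: [0.4922, -0.1783, 0.2792]
tool_rot: [2.397, 2.031, 0.005]
ft_force: [0.4, 1.0, 0.5]
grip_width: 0.999
grip_force: 0.0
time: 2.7
position: [0.4891, -0.1851, 0.2784]
tool_rot: [-2.066, -2.366, 0.001]
ft_force: [0.8, 0.3, 0.1]
grip_width: 0.999
grip_force: 0.0
[[ 0.002  0.968  0.249  0.068]
 [ 1.    -0.002 -0.    -0.001]
 [-0.     0.249 -0.968 -0.152]
 [ 0.     0.     0.     1.   ]]
[(0.7, [196.6, 212.8, 178.0, 44.3])]
handle (array([ 0.52608386, -0.18566763]), np.float32(8.683559), array([24.04402924, 70.11049652])) 0.050130296458355095 1317
bar (array([ 0.52543518, -0.18091876]), np.float32(8.770867), array([ 35.90245438, 219.50964355]))
slide [-0.027  0.151  0.954] ang [-0.     0.    -0.028]
```

View pics/w1.png

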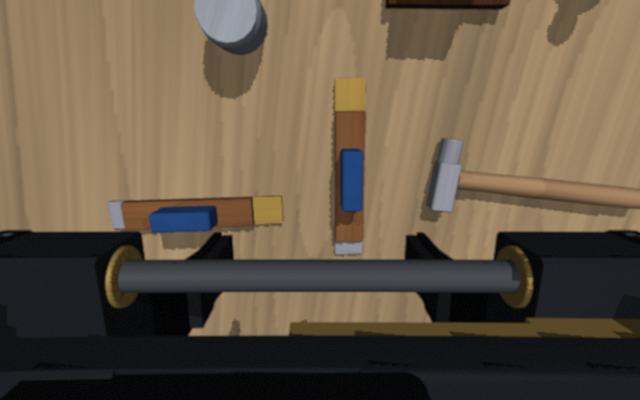

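Wrist view: bar in the middle, handle at (351,180), brass end at (350,95) pointing to the cradle and steel end at (348,248). The grasp runs across the 24 mm, with x of the tool along the bar.

```bash
python3 -m inch '[{"slide":[-0.027,0.145,0.15],"angular":[0,0,-0.03],"claw":1},{"slide":[-0.027,0.145,0.33],"angular":[0,0,-0.03],"claw":1},{"slide":[-0.027,0.145,0.5],"angular":[0,0,-0.03],"claw":1},{"slide":[-0.027,0.145,0.66],"angular":[0,0,-0.03],"claw":1},{"slide":[-0.027,0.145,0.8],"angular":[0,0,-0.03],"claw":1},{"slide":[-0.027,0.145,0.88],"angular":[0,0,-0.03],"claw":1},{"slide":[-0.027,0.145,0.88],"angular":[0,0,-0.03],"claw":1}]'; python3 -c "
from h import *
plan((.5261,-.1857,.03),8.7)"
```

```text
time: 3.5
position: [0.5237, -0.1842, 0.0552]
tool_rot: [-2.038, -2.382, 0.003]
ft_force: [-0.2, -0.5, 0.2]
grip_width: 0.998
grip_force: 0.0
slide [-0.008  0.009  0.101] ang [-0.011 -0.007  0.006]
```

```bash
python3 -m inch '[{"slide":[-0.004,0.006,0.05],"angular":[0,0,0],"claw":1},{"slide":[-0.004,0.006,0.1],"angular":[0,0,0],"claw":1},{"slide":[-0.004,0.006,0.1],"angular":[0,0,0],"claw":1},{"slide":[-0.004,0.006,0.1],"angular":[0,0,0],"claw":-1},{"slide":[-0.004,0.006,0.1],"angular":[0,0,0],"claw":-1},{"slide":[-0.004,0.006,0.1],"angular":[0,0,0],"claw":-1},{"slide":[-0.004,0.006,0.1],"angular":[0,0,0],"claw":-1},{"slide":[-0.004,0.006,0.1],"angular":[0,0,0],"claw":-1},{"slide":[-0.004,0.006,0.1],"angular":[0,0,0],"claw":-1}]' 55; python3 -c "
from h import *
s=ctrl.get_state();print(s['position'].round(4),s['tool_rot'],T_tool()[:3,:3].round(3).tolist(),s['ft_force'])"
```

```text
time: 4.4
position: [0.5281, -0.1854, 0.0337]
tool_rot: [2.04, 2.389, -0.0]
ft_force: [0.1, -0.0, -0.5]
grip_width: 0.538
grip_force: 0.0
[ 0.5281 -0.1854  0.0337] [ 2.04027491e+00  2.38862994e+00 -8.37373060e-05] [[-0.156, 0.988, 0.0], [0.988, 0.156, -0.0], [-0.0, 0.0, -1.0]] [ 0.14474266 -0.03317536 -0.49373545]
```

```bash
python3 -m inch '[{"slide":[0,0,0.008],"angular":[0,0,0],"claw":-1},{"slide":[0,0,0.008],"angular":[0,0,0],"claw":-1},{"slide":[0,0,0.008],"angular":[0,0,0],"claw":-1},{"slide":[0,0,0.008],"angular":[0,0,0],"claw":-1},{"slide":[0,0,0.008],"angular":[0,0,0],"claw":-1},{"slide":[0,0,0.008],"angular":[0,0,0],"claw":-1}]' 55; python3 -c "
from h import *
for i in range(1):
  s=ctrl.get_state();print(s['position'].round(4),s['tool_rot'],s['ft_force'])"
```

```text
time: 5.0
position: [0.5278, -0.1853, 0.0314]
tool_rot: [-2.04, -2.389, 0.001]
ft_force: [-0.6, 0.9, -1.5]
grip_width: 0.273
grip_force: 55.0
[ 0.5278 -0.1853  0.0314] [-2.03995324e+00 -2.38859455e+00  5.40610351e-04] [-0.58803383  0.90818674 -1.50591751]
```

```bash
python3 -m inch '[{"slide":[0,0,-0.1],"angular":[0,0,0],"claw":-1},{"slide":[0,0,-0.3],"angular":[0,0,0],"claw":-1},{"slide":[0.1,0,-0.45],"angular":[0,0,0],"claw":-1},{"slide":[0.25,0,-0.6],"angular":[0,0,0],"claw":-1},{"slide":[0.4,0,-0.7],"angular":[0,0,0],"claw":-1},{"slide":[0.55,0,-0.8],"angular":[0,0,0],"claw":-1},{"slide":[0.7,0,-0.875],"angular":[0,0,0],"claw":-1},{"slide":[0.85,0,-0.875],"angular":[0,0,0],"claw":-1},{"slide":[1,0,-0.875],"angular":[0,0,0],"claw":-1},{"slide":[1,0,-0.875],"angular":[0,0,0],"claw":-1}]'; python3 -m inch '[{"slide":[0.1,0,0],"angular":[0,0,-0.05],"claw":-1},{"slide":[0.27,0,0],"angular":[0,0,-0.05],"claw":-1},{"slide":[0.27,0,0],"angular":[0,0,-0.05],"claw":-1},{"slide":[0.27,0,0],"angular":[0,0,-0.05],"claw":-1}]'
python3 - <<'E'
from h import *
im=grab('wrist');save(im,'w2.png');W=cloud(im);np.savez('/tmp/w2.npz',W=W,c=im['color'],E=im['E'])
s=ctrl.get_state();print(s['position'].round(4),s['ft_force'].round(2))
E
```

```text
time: 6.0
position: [0.4874, 0.0687, 0.2505]
tool_rot: [-2.027, -2.398, -0.003]
ft_force: [-0.8, -0.7, -2.5]
grip_width: 0.272
grip_force: 55.0
time: 6.4
position: [0.4779, 0.1293, 0.25]
tool_rot: [-2.005, -2.418, 0.001]
ft_force: [0.5, -0.6, -2.5]
grip_width: 0.269
grip_force: 55.0
[0.4782 0.1279 0.2499] [ 0.29  0.33 -4.18]
```

View pics/w2.png

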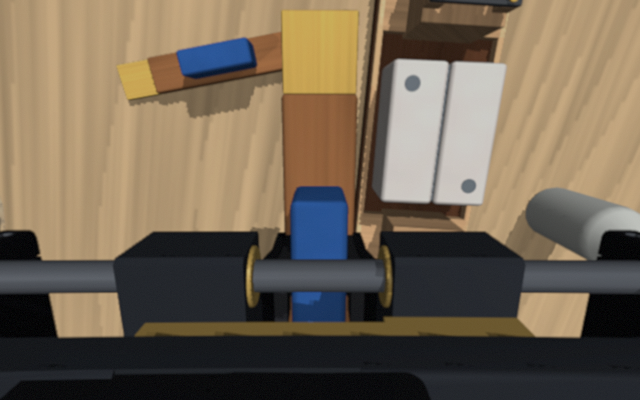

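Wrist view: the bar is held straight (brass at (320,50)), the mould is at (438,130), and the posts are cut off. I'll first fit the cradle from the saved fixed-camera clouds.

Run:
```python
from h import *
np.set_printoptions(precision=4,suppress=True)
for n in('top','scene'):
    d=np.load(f'/tmp/{n}.npz');W=d['W'];c=cv2.cvtColor(d['c'],cv2.COLOR_RGB2HSV)
    X,Y,Z=W[...,0],W[...,1],W[...,2]
    # base edges by column bins in y
    cr=(abs(X-.58)<.1)&(abs(Y-.1975)<.22)&(Z>.009)
    hi,lo=[],[]
    for y in np.arange(.03,.37,.01):
        k=cr&(abs(Y-y)<.005)
        if k.sum()>8: hi.append((y,X[k].max()));lo.append((y,X[k].min()))
    for nm,e in(('xmax',hi),('xmin',lo)):
        e=np.array(e);p=np.polyfit(e[:,0]-.1975,e[:,1],1)
        for _ in range(3):
            r=e[:,1]-np.polyval(p,e[:,0]-.1975);k=abs(r-np.median(r))<.003;p=np.polyfit(e[k,0]-.1975,e[k,1],1)
        print(n,nm,'yaw',-np.degrees(np.arctan(p[0])),'x@',p[1],k.sum(),len(k))
    yw=np.radians(6.5);u=np.array([-np.sin(yw),np.cos(yw)]);v=np.array([np.cos(yw),np.sin(yw)])
    C=np.array([.581,.1975]);q=W[...,:2]-C;a,b=q@v*1e3,q@u*1e3   # a lateral, b along
    for lo_,h_ in((.09,.12),(.1,.12),(.075,.092)):
      for side in(1,-1):
        m=(Z>lo_)&(Z<h_)&(abs(a)<70)&(b*side>70)&(b*side<190)
        if m.sum()>10: print(n,'z',lo_,h_,'side',side,m.sum(),'a',np.percentile(a[m],[1,99]),'b',np.percentile(b[m],[1,5,95,99]),'Z',np.median(Z[m]))
    m=(c[...,2]<75)&(Z>.09)&(abs(a)<70)&(abs(b)<190)
    for side in(1,-1):
        k=m&(b*side>60)
        if k.sum()>5: print(n,'dark',side,k.sum(),'a',np.percentile(a[k],[2,98]),a[k].mean(),'b',np.percentile(b[k],[2,98]),'z',np.percentile(Z[k],[2,50,98]))
    m=((c[...,0]<8)|(c[...,0]>172))&(c[...,1]>180)&(abs(a)<70)&(abs(b)<190)
    if m.any():print(n,'red',m.sum(),a[m].min(),a[m].max(),a[m].mean(),b[m].min(),b[m].max(),np.median(Z[m]))
d=np.load('/tmp/w2.npz');W=d['W'];T=np.eye(4)
tr=R.from_rotvec([-2.005,-2.418,0.001]).as_matrix();L=(W-np.array([.4780,.1286,.25]))@tr
c=cv2.cvtColor(d['c'],cv2.COLOR_RGB2HSV);m=(c[...,0]>20)&(c[...,0]<32)&(c[...,1]>150)&(c[...,2]>120)&(L[...,2]<.05)&(abs(L[...,1])<.04)&(L[...,2]>0)&(L[...,0]>.06)
P=L[m];print('brass tool',P.min(0)*1e3,P.max(0)*1e3,np.median(P,0)*1e3,rect(P))
from numpy.linalg import lstsq
print('slope',np.polyfit(P[:,0],P[:,2],1))
m=(c[...,0]>100)&(c[...,0]<125)&(c[...,1]>120)&(abs(L[...,1])<.03)&(L[...,2]<.03);P=L[m];print('blue',np.percentile(P,[1,50,99],0)*1e3)
```

```text
top xmax yaw 6.85610192059318 x@ 0.643284010599685 34 34
top xmin yaw 6.786767138148705 x@ 0.5150718500729815 34 34
top z 0.09 0.12 side 1 551 a [-36.6596  33.2576] b [101.8346 103.0429 164.0695 166.1557] Z 0.0992726023562771
top z 0.09 0.12 side -1 565 a [-35.3683  33.7842] b [-148.7838 -146.7306  -99.7918  -96.4596] Z 0.10376029891793048
top z 0.1 0.12 side 1 239 a [-36.0308  32.8244] b [101.9547 102.6787 162.106  164.7948] Z 0.10308705234664495
top z 0.1 0.12 side -1 519 a [-34.8201  33.8004] b [-148.6313 -146.6819 -100.5497  -98.7674] Z 0.103956279041437
top z 0.075 0.092 side 1 324 a [-36.5859  31.3585] b [ 91.087   92.0709 152.4227 154.0121] Z 0.08437643761495373
top z 0.075 0.092 side -1 103 a [-35.4621  32.8819] b [-148.7708 -127.6778  -87.5617  -87.0342] Z 0.08305807748243899
top dark 1 123 a [-36.1799  29.7974] -3.378973570566111 b [101.6622 152.6589] z [0.0905 0.1039 0.1088]
top dark -1 476 a [-35.245   30.9252] -2.3647637182963384 b [-148.4103 -100.3859] z [0.0968 0.1038 0.1084]
top red 46 -18.417311484782537 14.450725108238649 -2.2306261907544522 -180.27927517214982 124.
[... 790 characters left out ...]
9.7292 -149.5514  -88.4159  -87.9241] Z 0.08446846613249737
scene dark 1 267 a [-32.7625  34.7193] 3.1925429363024778 b [102.5182 154.8744] z [0.0906 0.1008 0.1085]
scene dark -1 600 a [-32.4377  35.5702] 4.198322542519897 b [-148.99    -99.4783] z [0.0935 0.1043 0.1072]
scene red 68 -53.01387952228869 65.59058890319567 10.713235411477584 -179.84023477698912 179.28884949503532 0.09623498197073704
brass tool [ 79.2626 -18.1258  21.4438] [113.6227  16.4851  24.8389] [90.1233 -1.2738 23.0934] (array([ 0.0963, -0.0008]), np.float32(0.74072415), array([34.2453, 34.4888]))
slope [0.0149 0.0217]
blue [[ -18.3015  -17.0903 -105.159 ]
 [  19.9473   -0.7327  -18.6946]
 [  35.4698   11.8925    6.3721]]
```

```bash
cat >> h.py <<'E'
C=np.array([.5805,.1974,.085]);YAW=6.83;ZB=.0314
def bar():   # bar pose in cradle terms from the measured tool pose
    T=T_tool();M=T[:3,:3]@np.array([[0,1,0],[1,0,0],[0,0,-1.]]);O=T[:3,3]-M[:,2]*ZB
    Q=R.from_euler('z',YAW,degrees=True).as_matrix()
    f=lambda y:(Q.T@(O+M@[0,y,0]-C)*1e3).round(1)
    N=Q.T@M;s=ctrl.get_state()
    print('t',round(float(s['time']),2),'brass',f(.115),'steel',f(-.105),'tilt %.3f yaw %.3f roll %.3f'%(-N[2,1],-N[0,1],-N[2,0]),'F',(Q.T@s['ft_force']).round(1))
def go(tb,h,th,da=0):
    T=T_tool();Q=R.from_euler('z',YAW,degrees=True).as_matrix();M=Q@R.from_rotvec([-th,0,0]).as_matrix()
    O=C+Q@np.array([da,tb,h])/1e3-M@[0,.115,0];p=O+M[:,2]*ZB;Rg=M@np.array([[0,1,0],[1,0,0],[0,0,-1.]])
    print((tb,h,th),'slide',(T[:3,:3].T@(p-T[:3,3])/.25).round(3),'ang',(np.degrees(R.from_matrix(T[:3,:3].T@Rg).as_rotvec())/30).round(3))
E
python3 -c "
from h import *
bar();go(94,60,.14);go(94,30,.14)"
```

```text
t 6.45 brass [-117.3   57.9  133.4] steel [-103.1 -161.7  133.5] tilt 0.001 yaw 0.065 roll 0.001 F [ 0.3  0.3 -4.2]
(94, 60, 0.14) slide [0.137 0.449 0.23 ] ang [ 0.007 -0.266  0.123]
(94, 30, 0.14) slide [0.137 0.449 0.35 ] ang [ 0.007 -0.266  0.123]
```

```bash
python3 -m inch '[{"slide":[0.03,0.15,0],"angular":[0,-0.1,0.05],"claw":-1},{"slide":[0.08,0.3,0],"angular":[0,-0.2,0.1],"claw":-1},{"slide":[0.137,0.449,0.08],"angular":[0.007,-0.266,0.123],"claw":-1},{"slide":[0.137,0.449,0.2],"angular":[0.007,-0.266,0.123],"claw":-1},{"slide":[0.137,0.449,0.25],"angular":[0.007,-0.266,0.123],"claw":-1},{"slide":[0.137,0.449,0.25],"angular":[0.007,-0.266,0.123],"claw":-1},{"slide":[0.137,0.449,0.25],"angular":[0.007,-0.266,0.123],"claw":-1}]'
python3 - <<'E'
from h import *
bar();go(94,12,.14)
im=grab('scene');save(im,'s1.png');c=im['color'][195:275,330:490];cv2.imwrite('pics/s1c.png',cv2.resize(c,(800,400),interpolation=cv2.INTER_CUBIC)[...,::-1])
E
```

```text
time: 7.15
position: [0.583, 0.1808, 0.189]
tool_rot: [2.015, 2.265, -0.139]
ft_force: [0.6, -0.6, -2.1]
grip_width: 0.27
grip_force: 55.0
t 7.15 brass [ 0.9 92.7 56.8] steel [   0.3 -125.1   87.6] tilt 0.140 yaw -0.003 roll -0.002 F [ 0.5 -0.7 -2.1]
(94, 12, 0.14) slide [ 0.03  -0.002  0.177] ang [ 0.004  0.001 -0.005]
```

View pics/s1c.png

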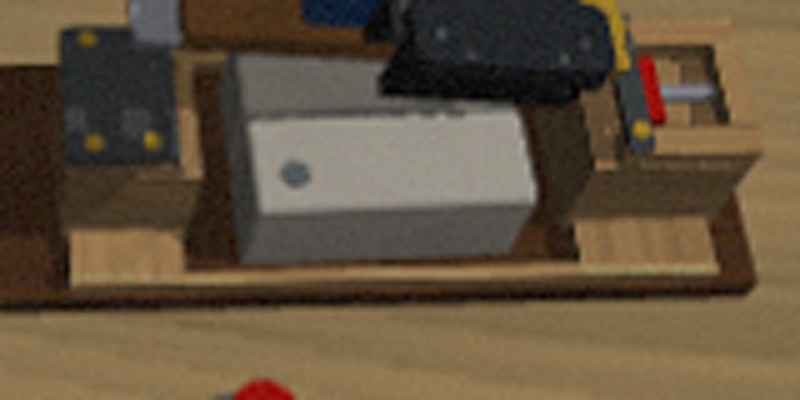

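The crop shows the brass end above and inside the strap at (625,60), the red stop at (650,90) and the steel end over the nose plate at (155,20), all clear. Going down.

```bash
python3 -m inch '[{"slide":[0.01,-0.003,0.06],"angular":[0,0,0],"claw":-1},{"slide":[0.02,-0.003,0.12],"angular":[0,0,0],"claw":-1},{"slide":[0.03,-0.003,0.177],"angular":[0,0,0],"claw":-1},{"slide":[0.03,-0.003,0.177],"angular":[0,0,0],"claw":-1},{"slide":[0.03,-0.003,0.177],"angular":[0,0,0],"claw":-1}]'; python3 -c "
from h import *
bar();go(95,2,.14)"
```

```text
time: 7.7
position: [0.5813, 0.1834, 0.1422]
tool_rot: [2.014, 2.269, -0.141]
ft_force: [0.4, -0.1, -2.9]
grip_width: 0.269
grip_force: 55.0
t 7.7 brass [-0.9 95.5 10.1] steel [  -0.9 -122.3   40.7] tilt 0.139 yaw -0.000 roll 0.000 F [ 0.4 -0.1 -2.9]
(95, 2, 0.14) slide [0.002 0.004 0.032] ang [-0.001 -0.001 -0.   ]
```

```bash
python3 -m inch '[{"slide":[0,0.002,0.015],"angular":[0,0,0],"claw":-1},{"slide":[0,0.003,0.03],"angular":[0,0,0],"claw":-1},{"slide":[0,0.003,0.03],"angular":[0,0,0],"claw":-1},{"slide":[0,0.003,0.03],"angular":[0,0,0],"claw":-1}]'; python3 -c "
from h import *
bar();go(95,1.5,.14);go(105,1.5,.14)"
```

```text
time: 8.1
position: [0.5826, 0.1826, 0.1355]
tool_rot: [2.014, 2.269, -0.14]
ft_force: [-1.0, 0.4, -2.4]
grip_width: 0.273
grip_force: 55.0
t 8.1 brass [ 0.4 94.6  3.4] steel [   0.3 -123.3   34. ] tilt 0.139 yaw -0.001 roll -0.001 F [-1.   0.6 -2.4]
(95, 1.5, 0.14) slide [ 0.003 -0.001  0.007] ang [ 0.001 -0.001 -0.001]
(105, 1.5, 0.14) slide [ 0.042 -0.001  0.002] ang [ 0.001 -0.001 -0.001]
```

```bash
python3 -m inch '[{"slide":[0,0,0.006],"angular":[0,0,0],"claw":-1},{"slide":[0.01,0,0.005],"angular":[0,0,0],"claw":-1},{"slide":[0.02,0,0.004],"angular":[0,0,0],"claw":-1},{"slide":[0.03,0,0.002],"angular":[0,0,0],"claw":-1},{"slide":[0.036,0,0.002],"angular":[0,0,0],"claw":-1},{"slide":[0.036,0,0.002],"angular":[0,0,0],"claw":-1}]'; python3 -c "
from h import *
bar()"
```

```text
time: 8.7
position: [0.5814, 0.1919, 0.1337]
tool_rot: [2.013, 2.269, -0.139]
ft_force: [0.0, -0.3, -2.9]
grip_width: 0.271
grip_force: 55.0
t 8.7 brass [  0.2 104.    1.7] steel [   0.3 -113.9   32.2] tilt 0.139 yaw 0.000 roll -0.001 F [-0.  -0.3 -2.9]
```

```bash
B="python3 -c 'from h import *;bar()'"
python3 -m inch '[{"slide":[0.004,0,-0.0006],"angular":[0,0,0],"claw":-1},{"slide":[0.006,0,-0.001],"angular":[0,0,0],"claw":-1},{"slide":[0.006,0,-0.001],"angular":[0,0,0],"claw":-1}]'>/dev/null; eval $B
python3 -m inch '[{"slide":[0.004,0,-0.0006],"angular":[0,0,0],"claw":-1},{"slide":[0.006,0,-0.001],"angular":[0,0,0],"claw":-1},{"slide":[0.006,0,-0.001],"angular":[0,0,0],"claw":-1}]'>/dev/null; eval $B
python3 -m inch '[{"slide":[0.004,0,-0.0006],"angular":[0,0,0],"claw":-1},{"slide":[0.006,0,-0.001],"angular":[0,0,0],"claw":-1},{"slide":[0.006,0,-0.001],"angular":[0,0,0],"claw":-1}]'>/dev/null; eval $B
python3 -m inch '[{"slide":[0.004,0,-0.0006],"angular":[0,0,0],"claw":-1},{"slide":[0.006,0,-0.001],"angular":[0,0,0],"claw":-1},{"slide":[0.006,0,-0.001],"angular":[0,0,0],"claw":-1}]'>/dev/null; eval $B
```

```text
t 9.0 brass [  0.4 105.    1.7] steel [   0.3 -112.9   32.2] tilt 0.139 yaw -0.000 roll -0.001 F [ 1.1  0.1 -1.8]
t 9.3 brass [  0.3 106.6   1.8] steel [   0.3 -111.3   32.3] tilt 0.139 yaw -0.000 roll -0.001 F [-0.1  0.1 -2.5]
t 9.6 brass [  0.5 107.1   1.7] steel [   0.3 -110.7   32.5] tilt 0.140 yaw -0.001 roll -0.001 F [-0.7 -1.7 -2.2]
t 9.9 brass [  0.6 108.7   1.7] steel [   0.3 -109.2   32.6] tilt 0.140 yaw -0.001 roll -0.001 F [-1.  -4.1 -1.8]
```

```bash
B="python3 -c 'from h import *;bar()'"
python3 -m inch '[{"slide":[0.008,0,-0.001],"angular":[0,0,0],"claw":-1},{"slide":[0.016,0,-0.002],"angular":[0,0,0],"claw":-1},{"slide":[0.024,0,-0.003],"angular":[0,0,0],"claw":-1},{"slide":[0.032,0,-0.004],"angular":[0,0,0],"claw":-1},{"slide":[0.032,0,-0.004],"angular":[0,0,0],"claw":-1}]'>/dev/null; eval $B
python3 -m inch '[{"slide":[0.008,0,-0.001],"angular":[0,0,0],"claw":-1},{"slide":[0.016,0,-0.002],"angular":[0,0,0],"claw":-1},{"slide":[0.016,0,-0.002],"angular":[0,0,0],"claw":-1}]'>/dev/null; eval $B
python3 -c "
from h import *
go(124.5,1,.14)"
```

```text
t 10.4 brass [  0.6 115.8   1.6] steel [   0.3 -102.    32.8] tilt 0.142 yaw -0.001 roll -0.001 F [-0.8 -8.2 -0.9]
t 10.7 brass [  0.7 118.9   1.5] steel [  0.3 -98.9  33. ] tilt 0.143 yaw -0.002 roll -0.000 F [-0.5 -7.8  1.8]
(124.5, 1, 0.14) slide [ 0.022 -0.002  0.   ] ang [ 0.     0.007 -0.004]
```

```bash
B="python3 -c 'from h import *;bar()'"
python3 -m inch '[{"slide":[0.008,0,-0.001],"angular":[0,0,0],"claw":-1},{"slide":[0.013,0,-0.002],"angular":[0,0,0],"claw":-1},{"slide":[0.013,0,-0.002],"angular":[0,0,0],"claw":-1}]'>/dev/null; eval $B
python3 -m inch '[{"slide":[0.006,0,-0.001],"angular":[0,0,0],"claw":-1},{"slide":[0.01,0,-0.0015],"angular":[0,0,0],"claw":-1},{"slide":[0.01,0,-0.0015],"angular":[0,0,0],"claw":-1}]'>/dev/null; eval $B
python3 - <<'E'
from h import *
im=grab('scene');c=im['color'][180:260,330:490];cv2.imwrite('pics/s2c.png',cv2.resize(c,(800,400),interpolation=cv2.INTER_CUBIC)[...,::-1])
go(125,0.5,.0);go(124.8,0.5,.07)
E
```

```text
t 11.0 brass [  0.8 121.3   1.4] steel [  0.3 -96.4  33.2] tilt 0.144 yaw -0.002 roll -0.000 F [ -2.3 -10.4   1.7]
t 11.3 brass [  0.9 123.2   1.4] steel [  0.2 -94.5  33.3] tilt 0.145 yaw -0.003 roll -0.000 F [ -1.8 -11.1   2.2]
(125, 0.5, 0.0) slide [-0.005 -0.002  0.07 ] ang [-0.001  0.278 -0.006]
(124.8, 0.5, 0.07) slide [-0.001 -0.002  0.037] ang [-0.001  0.145 -0.006]
```

View pics/s2c.png

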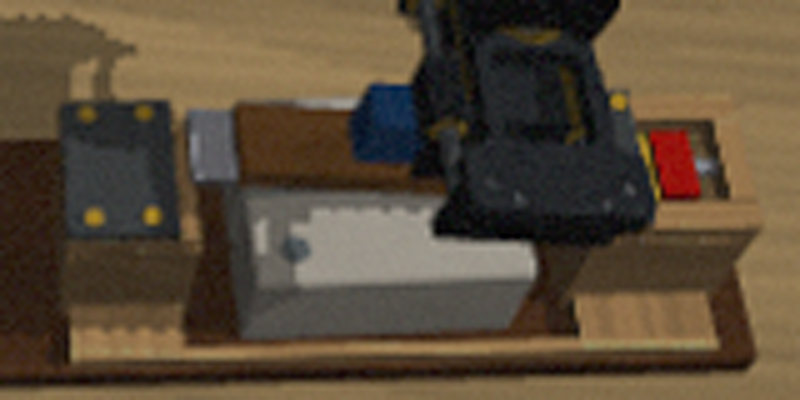

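The crop shows the red stop pushed in at (675,165), brass behind the strap, and the steel end at (210,145), now inside the nose edge at (180,165) and raised. Now lowering the steel end, pivoting on the brass tip.

```bash
python3 -m inch '[{"slide":[0.001,-0.001,0.013],"angular":[0,0.05,-0.002],"claw":-1},{"slide":[0.001,-0.002,0.025],"angular":[0,0.1,-0.004],"claw":-1},{"slide":[0.001,-0.002,0.037],"angular":[0,0.145,-0.006],"claw":-1},{"slide":[0.001,-0.002,0.037],"angular":[0,0.145,-0.006],"claw":-1},{"slide":[0.001,-0.002,0.037],"angular":[0,0.145,-0.006],"claw":-1}]' >/dev/null; python3 -c "
from h import *
bar();go(124.5,0.5,0);go(124.5,0.5,.03)"
```

```text
t 11.85 brass [  0.8 124.5   0.6] steel [  0.6 -94.9  15.9] tilt 0.070 yaw -0.001 roll -0.001 F [ -0.9 -12.    1.6]
(124.5, 0.5, 0) slide [-0.008 -0.003  0.033] ang [ 0.001  0.133 -0.002]
(124.5, 0.5, 0.03) slide [-0.005 -0.003  0.019] ang [ 0.001  0.076 -0.002]
```

```bash
python3 -m inch '[{"slide":[-0.003,-0.001,0.011],"angular":[0,0.04,0],"claw":-1},{"slide":[-0.005,-0.002,0.022],"angular":[0,0.08,-0.001],"claw":-1},{"slide":[-0.008,-0.003,0.033],"angular":[0,0.125,-0.002],"claw":-1},{"slide":[-0.008,-0.003,0.033],"angular":[0,0.133,-0.002],"claw":-1},{"slide":[-0.008,-0.003,0.033],"angular":[0,0.133,-0.002],"claw":-1}]' >/dev/null; python3 -c "
from h import *
bar();go(118,0,0)"
```

```text
t 12.35 brass [  0.5 124.3   0.2] steel [  0.5 -95.7   0.1] tilt -0.000 yaw -0.000 roll -0.002 F [  1.3 -10.7   1.2]
(118, 0, 0) slide [-0.025 -0.002  0.001] ang [ 0.003 -0.    -0.001]
```

```bash
B="python3 -c 'from h import *;bar()'"
python3 -m inch '[{"slide":[-0.008,0,0],"angular":[0,0,0],"claw":-1},{"slide":[-0.016,0,0.001],"angular":[0,0,0],"claw":-1},{"slide":[-0.02,0,0.001],"angular":[0,0,0],"claw":-1},{"slide":[-0.02,0,0.001],"angular":[0,0,0],"claw":-1}]'>/dev/null; eval $B
python3 -m inch '[{"slide":[-0.006,0,0],"angular":[0,0,0],"claw":-1},{"slide":[-0.012,0,0],"angular":[0,0,0],"claw":-1},{"slide":[-0.012,0,0],"angular":[0,0,0],"claw":-1}]'>/dev/null; eval $B
```

```text
t 12.75 brass [  0.5 120.5   0.3] steel [  0.7 -99.5   0. ] tilt -0.001 yaw 0.001 roll -0.002 F [ 0.3 -9.5  0.4]
t 13.05 brass [  0.5 118.2   0.4] steel [ 7.000e-01 -1.018e+02 -1.000e-01] tilt -0.002 yaw 0.001 roll -0.002 F [ 1.2 -9.   0.1]
```

```bash
B="python3 -c 'from h import *;bar()'"
python3 -m inch '[{"slide":[-0.006,0,0],"angular":[0,0,0],"claw":-1},{"slide":[-0.008,0,0],"angular":[0,0,0],"claw":-1},{"slide":[-0.008,0,0],"angular":[0,0,0],"claw":-1}]'>/dev/null; eval $B
python3 -m inch '[{"slide":[-0.004,0,0],"angular":[0,0,0],"claw":-1},{"slide":[-0.004,0,0],"angular":[0,0,0],"claw":-1}]'>/dev/null; eval $B
```

```text
t 13.35 brass [  0.4 116.8   0.5] steel [   0.7 -103.2   -0.2] tilt -0.003 yaw 0.001 roll -0.003 F [ 0.9 -6.9 -0.4]
t 13.55 brass [  0.4 116.3   0.6] steel [   0.8 -103.7   -0.2] tilt -0.003 yaw 0.002 roll -0.003 F [ 1.  -6.8 -0.3]
```

```bash
B="python3 -c 'from h import *;bar()'"
python3 -m inch '[{"slide":[-0.004,0,0],"angular":[0,0,0],"claw":-1},{"slide":[-0.004,0,0],"angular":[0,0,0],"claw":-1}]'>/dev/null; eval $B
python3 -m inch '[{"slide":[0,0,0],"angular":[0,0,0],"claw":-0.3},{"slide":[0,0,0],"angular":[0,0,0],"claw":0},{"slide":[0,0,0],"angular":[0,0,0],"claw":0},{"slide":[0,0,0],"angular":[0,0,0],"claw":0},{"slide":[0,0,0],"angular":[0,0,0],"claw":0}]'; eval $B
```

```text
t 13.75 brass [  0.3 116.3   0.7] steel [   0.8 -103.7   -0.3] tilt -0.005 yaw 0.002 roll -0.003 F [ 2.3 -5.3 -1.2]
time: 14.25
position: [0.5792, 0.2003, 0.1163]
tool_rot: [-2.077, -2.351, -0.008]
ft_force: [-0.2, 0.1, 0.3]
grip_width: 0.491
grip_force: 0.0
t 14.25 brass [ -1.5 118.3   0.7] steel [  -0.5 -101.7   -0.8] tilt -0.007 yaw 0.005 roll -0.001 F [-0.2  0.1  0.3]
```

```bash
python3 -m inch '[{"slide":[0,0,-0.05],"angular":[0,0,0],"claw":0},{"slide":[0,0,-0.15],"angular":[0,0,0],"claw":0},{"slide":[0,0,-0.35],"angular":[0,0,0],"claw":0},{"slide":[0,0,-0.55],"angular":[0,0,0],"claw":0},{"slide":[-0.2,0,-0.7],"angular":[0,0,0],"claw":0},{"slide":[-0.4,0,-0.7],"angular":[0,0,0],"claw":0},{"slide":[-0.6,0,-0.7],"angular":[0,0,0],"claw":0},{"slide":[-0.8,0,-0.7],"angular":[0,0,0],"claw":0},{"slide":[-0.95,0,-0.7],"angular":[0,0,0],"claw":0},{"slide":[-0.95,0,-0.7],"angular":[0,0,0],"claw":0}]'
python3 - <<'E'
from h import *
np.set_printoptions(precision=2,suppress=True)
Q=R.from_euler('z',YAW,degrees=True).as_matrix();o=[]
for n in('top','scene'):
    im=grab(n);W=cloud(im);L=(W-C)@Q*1e3;c=cv2.cvtColor(im['color'],cv2.COLOR_RGB2HSV)
    m=(c[...,0]>100)&(c[...,0]<125)&(c[...,1]>120)&(L[...,2]>35)&(L[...,2]<60)&(abs(L[...,0])<40)&(abs(L[...,1])<80);P=L[m];print(n,'handle',rect(P/1e3),np.median(P,0))
    m=(abs(L[...,0])<12)&(((L[...,1]>45)&(L[...,1]<76))|((L[...,1]<-45)&(L[...,1]>-82)));P=L[m];print('plank top slope,z',np.polyfit(P[:,1],P[:,2],1),len(P))
    old=np.load(f'/tmp/{n}.npz')['W'];Lo=(old-C)@Q*1e3
    for q in('mould','glue','hammer','tin'):
        for r in ctrl.outline_of(q,n)[:1]:
            P=W[r['mask']];print(q,np.nanmedian(P,0)*1e3)
    t=im['color'][150:230,180:320] if n=='top' else im['color'][180:260,330:470]
    o.append(cv2.resize(t,(525,300),interpolation=cv2.INTER_CUBIC))
cv2.imwrite('pics/f.png',np.vstack(o)[...,::-1])
E
```

```text
time: 15.25
position: [0.6091, -0.0478, 0.2897]
tool_rot: [-2.096, -2.338, -0.002]
ft_force: [-0.1, -0.0, 0.1]
grip_width: 0.497
grip_force: 0.0
top handle (array([-0., -0.]), np.float32(-0.5078881), array([22.42, 68.16])) [-2.02 -0.48 48.74]
plank top slope,z [ 0.04 13.46] 254
mould [558.26 195.8   78.44]
glue [745.37 132.08  99.74]
hammer [ 876.18 -166.13   21.38]
tin [377.73 -31.63  58.56]
scene handle (array([ 0., -0.]), np.float32(-0.7941128), array([24.62, 69.32])) [ 5.43 -1.35 49.34]
plank top slope,z [0.21 4.7 ] 341
mould [620.37 191.47  78.43]
glue [772.4 132.3 100.7]
hammer [ 749.88 -165.35   23.58]
tin [382.32  -9.54  57.81]
```

View pics/f.png

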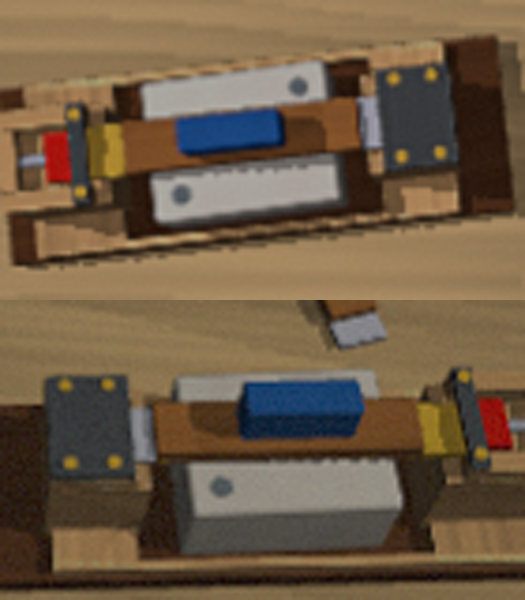

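Top and scene show the bar lying across: brass under the strap at (105,150), stop in, steel under the nose at (370,120). One robust check of flatness and seating.

Run:
```python
from h import *
np.set_printoptions(precision=2,suppress=True)
Q=R.from_euler('z',YAW,degrees=True).as_matrix()
for n in('top','scene'):
    im=grab(n);L=(cloud(im)-C)@Q*1e3;c=cv2.cvtColor(im['color'],cv2.COLOR_RGB2HSV);a,b,z=L[...,0],L[...,1],L[...,2]
    m=(c[...,0]>100)&(c[...,0]<125)&(c[...,1]>120)&(z>44)&(z<56)&(abs(a)<40)&(abs(b)<80)
    print(n,'handle b',np.percentile(b[m],[1,99]),np.percentile(b[m],[1,99]).mean(),'a',np.percentile(a[m],[1,99]).mean(),'top slope',np.polyfit(b[m],z[m],1))
    for l,h in((80,88),(90,100),(45,75),(-78,-45),(-97,-88)):
        k=(abs(a)<10)&(b>l)&(b<h)&(z>-3);print((l,h),'z',np.median(z[k]),k.sum())
    k=(z<1)&(z>-8)&(abs(b)<75)&(abs(a)<65)&(c[...,1]<60);P=L[k]/1e3;print('mould',rect(P))
    o=np.load(f'/tmp/{n}.npz');L=(o['W']-C)@Q*1e3;a,b,z=L[...,0],L[...,1],L[...,2];cc=cv2.cvtColor(o['c'],cv2.COLOR_RGB2HSV)
    k=(z<1)&(z>-8)&(abs(b)<75)&(abs(a)<65)&(cc[...,1]<60);print('mould before',rect(L[k]/1e3))
```

```text
top handle b [-33.52  32.85] -0.3352002671899328 a -1.049471326751111 top slope [ 0.   48.94]
(80, 88) z 7.476498663502043 24
(90, 100) z 7.5346314282791065 29
(45, 75) z 15.414895074096172 89
(-78, -45) z 14.691382639077503 98
(-97, -88) z 7.562297277323673 27
mould (array([-0., -0.]), np.float32(1.3091604), array([ 99.02, 127.67]))
mould before (array([-0., -0.]), np.float32(1.795343), array([ 99.32, 127.35]))
scene handle b [-34.12  34.24] 0.05629740450119414 a 2.1190242077630277 top slope [ 0.   49.67]
(80, 88) z 8.610821639467094 22
(90, 100) z 8.46338090725214 33
(45, 75) z 16.50321975406445 98
(-78, -45) z 15.836522765473108 108
(-97, -88) z 8.352970604685387 31
mould (array([-0.,  0.]), np.float32(0.5793339), array([101.02, 129.51]))
mould before (array([ 0., -0.]), np.float32(1.2141005), array([100.85, 129.44]))
```

Tongue tops sit about 8 mm above the seat at both ends. The bar is flat, within 0.4 mm of its locked place, and I see no real shift of the mould. Handing in.

```bash
python3 -c "
from bench import ctrl
print(ctrl.close_job())"
```

```text
the job is handed in; nothing more can be done
None
```

The bar is locked: brass tongue under the strap against the stop, steel tongue under the nose, flat on both posts and within about 0.4 mm of its locked position by camera, with the mould showing no clear shift; the job is handed in after about 16 s of robot time.

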